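Load a slide carrier under the spring clip of a bench slide imager

TASK

Load the slide into the imager: with one fingertip press the clip's long thumb bar well down and keep it there, and with the other fingertip push the slide carrier by its raised rear lip along the lane and under the lifted jaw until its front end rests against the end stop. Only then let the bar come up, so that the jaw clamps the carrier. Press and push gently, never lift the carrier, and leave the things round about where they are.

Things in the scene. Friction and masses are not known exactly. Their poses are not given: they have to be found in the camera images.
- imager: Low white slide imager fixed to the desk; dark stage 45 mm above the desk. Origin: desk level, near the middle; housing x -66 to +60, y -100 to +100 mm. +x: to the back; +y: along the lane, the way the carrier is pushed. Lane: x 3 to 37 mm, between aluminium guides 5 (near) and 6 mm high, open at the -y end, a 9 mm high stop at the +y end. Housing under the thumb bar 36 mm high.
- end_stop (a point): Middle of the end stop's face at stage level: x 20, y 88, z 45 mm in the imager's frame. The carrier's front end must come to rest here.
- clip (a joint): Sprung steel rocker on a shaft parallel to the lane, at x -16.5, z 49 mm of the imager: thumb bar in front, jaw behind. 0 = at rest, jaw down; grows as the bar is pressed down and the jaw lifts: 0.14 with the jaw lying on the carrier, clear of it from 0.19, hard end at 0.42. Springs back when let go. Force on the bar: 3 N to start, 5 N to clear, 6 to 9 N fully down.
- thumb_bar (a point): Middle of the thumb bar's top face (plate y -93 to +93, x -57 to -20 mm of the imager; press it anywhere along y). At rest x -42, y 0, z 57 mm; 5 mm lower when the jaw clears the carrier, 11 mm when fully down. A level fingertip holding the bar so is 2 to 7 mm above the stage, below the top of the carrier's lip, so the other one can push the lip.
- clip_jaw (a point): Middle of the jaw's lower edge. Steel block 6 x 30 mm, over the lane's near edge: x 4 to 10, y 51 to 81 mm of the imager; at rest 0.7 mm above the stage. Its blunt end then blocks the carrier.
- carrier: Loose white frame 32 (x) x 80 (y) x 4 mm with a stained slide, about 35 g, flat in the lane with 1 mm play each side. Origin: centre of underside; axes as the imager's. Lip across its rear (-y) end: 30 mm wide, 6 thick, top 10.5 mm above the underside, rear face 40 mm behind the origin. Front 40 mm ahead, at first 9 to 33 mm short of the jaw. Home: origin at x 20, y 48, z 45 mm of the imager.
- petri_dish: Loose bystander: closed dish, 58 mm across, 15 high, left of the imager. Origin: centre of its underside.
- microtube: Loose bystander: small tube with lid lying on the desk, 41 x 19 x 13 mm, right of the imager near the lane's open end. Origin: under its middle.
- forceps: Loose bystander: steel forceps lying to the right, 134 x 18 x 9 mm. Origin: under its middle.
- marker: Loose bystander: marker pen lying at the left, 135 x 17 x 16 mm. Origin: under its middle.
- reagent_bottle: Loose bystander: small capped bottle, 40 mm across, 85 high, standing at the left. Origin: centre of its underside.

How it is judged:
By the outcome, as a careful person would: the job done as asked, in the order asked, and still so for the second after the job is handed in, with the robot touching nothing.
It also fails if it takes over 51 s, if anything falls off the work surface, if the arm or the gripper's body presses on something with over 40 N, if the wrist force passes 120 N, or if a joint passes its speed limit or range.

ROBOT

A 6-joint arm with a two-finger parallel gripper is mounted at the origin on a cart in front of the work surface, level with it; the furniture and walls round the work are solid. World frame = base frame: x ahead of the robot, y to its left, z up, the work surface at z = 0. Lengths are in mm, angles in rad, forces in N, time in s.
With the tool pointing down it reaches from about 275 to 1000 mm from the base axis. Payload 8.4 kg.
Tool frame: the origin (TCP) lies at the centre of the arm's flange, where the gripper is bolted on; the fingertips stand 173 mm ahead of it and the grasp point (between the pads) lies 155 mm ahead of it; z points along the fingers, y is the direction in which the jaws open and shut (so a half turn about z gives the same grasp; the last joint's range is limited). The gripper opens to 85 mm and grips with 20 to 120 N. Pads are 22 mm wide; open, the fingers measure 114 mm over their backs; the gripper's body (76 mm by 85 mm) begins 54 mm behind the grasp point. The pads swing forward as they close: fully open they stand 13 mm farther back than shut.
Start: joints at [1.102, 0.353, 1.633, -0, 1.155, -0.002], TCP at [281.269, 558.137, 404.681] pointing down, gripper open.
Joint ranges: [-2.63, 2.63], [-0.92, 2.1], [0.06, 2.66], [-1.3, 4.44], [0, 2.69], [-3.02, 3.02]. Speed limits (rad/s): [2.22, 2.22, 2.79, 3.14, 3.14, 3.14].

INTERFACE

Orientations are given as [roll, pitch, yaw] about the fixed x, y, z axes, in that order (R = Rz(yaw) Ry(pitch) Rx(roll)).
In Python, from rig import sense, grab_frame, camera_model, sign_off gives the robot as it stands. The module is installed in compiled form; this text tells all that it offers.
- The arm moves only by the tool step_arm, never from a script. Its argument "commands" is a list of rows, each a list of 3 entries, a list of its own where there are three numbers: the shift along the tool's x, y, z in mm, then the turn about the tool's z in rad, then the opening, from 0 (shut) to 1 (fully open). A call has 1 to 20 rows; each row shifts and turns the pose as measured when the row begins, along the tool's axes as they then stand; what a row does not reach is not made up. A row lasts 1/8 s, in which the tool goes at most 62.5 mm and 10.7 degrees, less where a joint would pass 70% of its speed; a pose out of reach is approached as far as the arm can. A call with a gripper value outside its range is refused whole. The fingers move at their own pace and stop on an object; "force" is the grip in N (left out, the last holds). Time passes only in rows, so rows that do not move let the fingers close. It gives the time, the measured TCP pose, the force and the opening at its end, in the units of the state.
- sense(): the state, without advancing time (a new reading comes with each control period).
- grab_frame(name): name is "scene" or "side" or "wrist"; returns the picture (480x640x3 uint8, blue, green, red); there is no depth.
- camera_model(name): a dict with "fx", "fy", "cx", "cy" (pixels), "R" (3x3) and "t" (3): a world point X has camera coordinates R X + t. Camera axes: x right, y down, z forward; pixel columns grow to the right and rows downward; lengths in mm; the calibration is good to about 2 mm. A picture is of the moment at which its call begins: read the wrist's pose just before it. camera_model takes no time and is no camera call; for the wrist camera it gives the pose at the moment of the call.
- sign_off(): hands the job in, once; it reports no verdict.
The state is a dict: "clock": time; "qpos": joint angles; "qvel": joint speeds; "joint_efforts": joint torques, N m; "eef_pos": TCP position; "tcp_rot": TCP orientation; "contact_force": force on the tool from outside, world axes, zero at the start; "wrist_torque": the same for the moment, N m; "opening": opening from 0.0 (shut) to 1.0 (fully open).
Only numpy, scipy, OpenCV 4.12 (cv2) and the standard library are available. Lean on these libraries where they do the work, as an engineer would, in place of code of your own. Each camera call takes 0.05 s, during which the arm holds its last target. There are 200 camera calls.

## Working session

There is one attempt and no reset: what is moved stays moved. The work goes in short steps, Python scripts to look and compute and a tool call to move; the robot and the scene stay as the last step left them, time stands still between calls to the robot, and variables do not carry over. Pictures are saved under pics/ and viewed, about 8 in all and at most 12, crops included, and the job is handed in when it is done.

Besides the shell and the picture viewer there is one more tool, called after "Emit:" as a command line: name --argument value ..., lists and objects as JSON in quotes. step_arm: Moves the arm, as the interface text tells. Its arguments: {"type":"object","properties":{"commands":{"type":"array","items":{"type":"array"}},"force":{"type":"number"}},"required":["commands"]}

```bash
mkdir -p pics; python3 - <<'E'
from rig import *
import cv2
s=sense();print(s)
for n in("scene","side"):
    cv2.imwrite(f"pics/{n}0.png",grab_frame(n));m=camera_model(n);print(n,m)
E
```

```text
{'clock': 0.0, 'qpos': array([ 1.10160227e+00,  3.53636558e-01,  1.63414059e+00,  1.77247875e-05,
        1.15516711e+00, -2.37618632e-03]), 'qvel': array([ 7.06131444e-05, -3.25384716e-04,  2.07739988e-05, -6.49315966e-04,
       -2.94602120e-04,  7.95064150e-04]), 'joint_efforts': array([ 1.82539161e-04, -6.05255628e+01, -3.42054427e+01, -7.75833132e-05,
        9.64455830e-03, -4.45273224e-05]), 'eef_pos': array([281.15792518, 557.92759691, 403.96598558]), 'tcp_rot': array([-3.14024109e+00, -1.94176703e-05,  2.67476760e+00]), 'contact_force': array([-0.15824665, -0.12689575, -0.32329144]), 'wrist_torque': array([ 0.00392874, -0.00158494, -0.06464412]), 'opening': 0.9997327461943326}
scene {'fx': 538.9357125979267, 'fy': 538.9357125979267, 'cx': 307.1913147643549, 'cy': 245.66963995042946, 'R': array([[ 0.54801934, -0.83625509, -0.01876761],
       [-0.62984674, -0.39778265, -0.66712971],
       [ 0.55042518,  0.3774207 , -0.74470513]]), 't': array([-135.75623268,  448.92758994,  853.47847062])}
side {'fx': 437.8199761964057, 'fy': 437.8199761964057, 'cx': 321.459193149292, 'cy': 241.03003305251934, 'R': array([[-0.99905456, -0.04198084, -0.01129538],
       [-0.03078394,  0.86659891, -0.49805489],
       [ 0.03069733, -0.4972363 , -0.86707193]]), 't': array([ 526.902675  , -106.09605074, 1309.2457311 ])}
```

View pics/scene0.png

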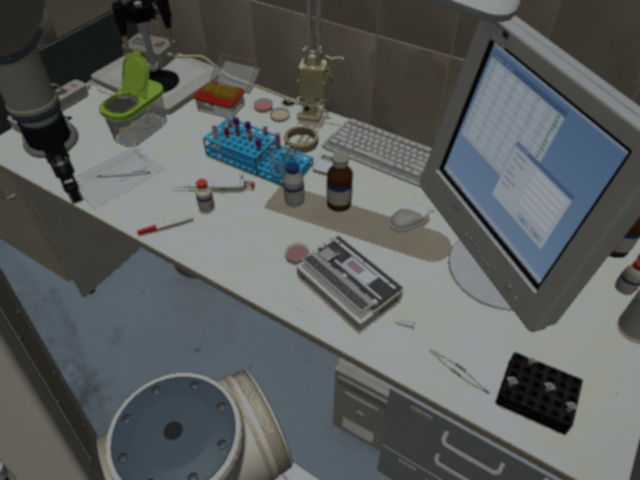

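View pics/side0.png

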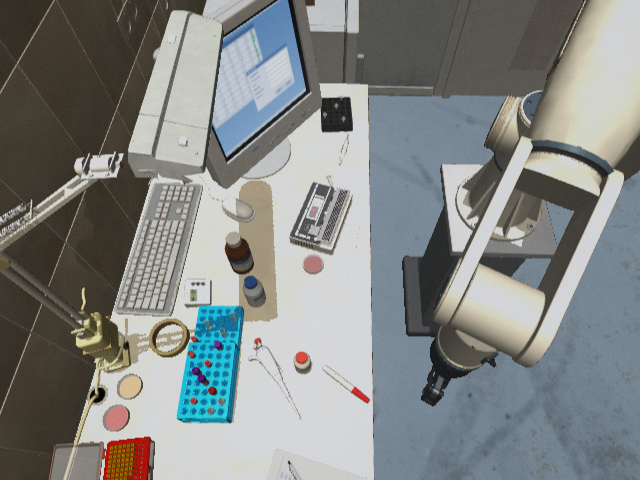

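Both views show the imager at scene (350,280) and side (322,215), with the dish on its left and the tube on its right. Next I'll enlarge both.

```bash
cat > h.py <<'E'
import numpy as np,cv2
from rig import *
def ray(n,u,v,z,m=None):
    m=m or camera_model(n);R=np.array(m["R"]);t=np.array(m["t"])
    d=R.T@[(u-m["cx"])/m["fx"],(v-m["cy"])/m["fy"],1];c=-R.T@t
    return c+d*(z-c[2])/d[2]
def proj(m,X):
    p=np.array(m["R"])@X+m["t"];return m["cx"]+m["fx"]*p[0]/p[2],m["cy"]+m["fy"]*p[1]/p[2]
E
python3 - <<'E'
import cv2,numpy as np
from h import *
a=cv2.imread("pics/scene0.png")[225:345,285:425];b=cv2.imread("pics/side0.png")[165:275,280:380]
a=cv2.resize(a,None,fx=3.0,fy=4.0*.75,interpolation=2);b=cv2.resize(b,None,fx=3.6,fy=3.6,interpolation=2)
c=np.zeros((400,790,3),np.uint8);c[:360,:420]=a;c[:396,425:785]=b
cv2.imwrite("pics/c1.png",c)
print(ray("scene",350,280,45),ray("side",322,215,45))
E
```

```text
[510.61967529  64.38466361  45.        ] [521.93333509  81.36247569  45.        ]
```

View pics/c1.png

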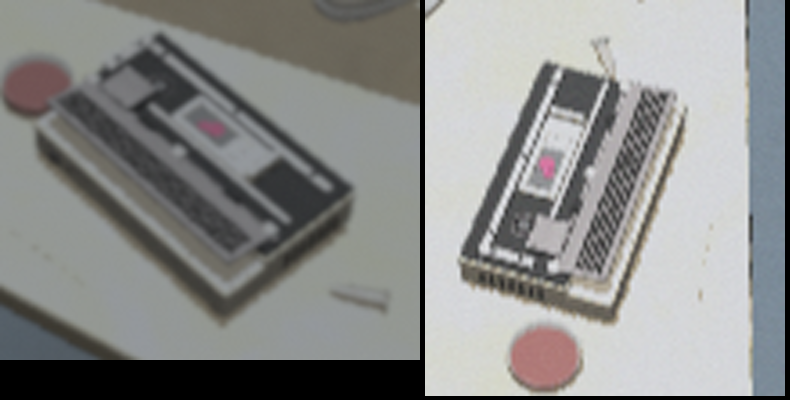

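The crop shows the stage's back edge corners clearly, at side (548,63)/(462,258) and scene (157,35)/(352,188). The jaw is at the left end with the carrier in mid-lane. I'll fit the pose from these corners.

```bash
python3 - <<'E'
from h import *
A=lambda x,y:(285+x/3,225+y/3); B=lambda x,y:(280+(x-425)/3.6,165+y/3.6)
for n,p,q in(("scene",A(157,35),A(352,188)),("side",B(462,258),B(548,63))):
    P=ray(n,*p,45)[:2];Q=ray(n,*q,45)[:2];d=P-Q
    L=np.hypot(*d);psi=np.arctan2(-d[0],d[1]);X=np.array([np.cos(psi),np.sin(psi)])
    print(n,P,Q,L,psi,"O",(P+Q)/2-60*X)
E
```

```text
scene [602.12680684 150.43833603] [550.90404553 -36.52805439] 193.85613847221154 -0.2674062832615352 O [518.64785741  72.80898843]
side [606.69301064 155.91145404] [550.0258062  -33.27884943] 197.4946657110332 -0.29102085485507845 O [520.88232079  78.53212053]
```

Emit:
step_arm --commands '[[[-39, -37, 3], 0, 0.62], [[-39, -37, 3], 0, 0.62], [[-39, -37, 3], 0, 0.62], [[-39, -37, 3], 0, 0.62], [[-39, -37, 3], 0, 0.62], [[-39, -37, 3], 0, 0.62], [[-39, -37, 3], 0, 0.62], [[-39, -37, 3], 0, 0.62], [[-39, -37, 3], 0, 0.62], [[-39, -37, 3], 0, 0.62], [[-39, -37, 3], 0, 0.62], [[0, 0, 0], 0.17, 0.62], [[0, 0, 0], 0.17, 0.62], [[0, 0, 0], 0.17, 0.62], [[0, 0, 0], 0.17, 0.62], [[0, 0, 0], 0.17, 0.62], [[0, 0, 0], 0.17, 0.62], [[0, 0, 0], 0.17, 0.62], [[0, 0, 0], 0.17, 0.62]]'

```text
clock: 2.48
eef_pos: [485.1, -17.5, 366.3]
tcp_rot: [-3.137, 0.003, 1.272]
contact_force: [-0.6, 0.8, -0.9]
opening: 0.618
```

```bash
python3 - <<'E'
from h import *
s=sense();m=camera_model("wrist");im=grab_frame("wrist");cv2.imwrite("pics/w1.png",im);np.save("w1.npy",m,allow_pickle=True)
print(s["eef_pos"],s["tcp_rot"],m)
E
```

```text
[485.10278103 -17.45269231 366.25383396] [-3.13703414  0.00321128  1.27192109] {'fx': 349.4342939949437, 'fy': 349.4342939949437, 'cx': 324.8875147005576, 'cy': 232.4905750786823, 'R': array([[ 0.95571323, -0.29427302, -0.00394994],
       [-0.28051028, -0.91491192,  0.2902588 ],
       [-0.08902918, -0.27629617, -0.95694003]]), 't': array([-466.73551603,   92.06039237,  379.60324576])}
```

View pics/w1.png

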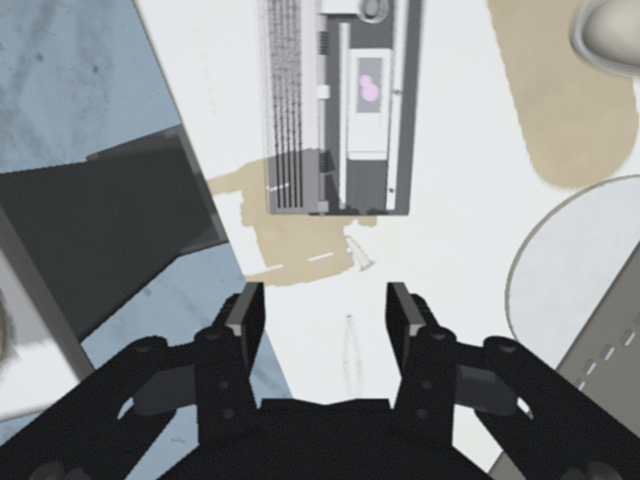

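The wrist view shows the lane straight ahead: stage corner at (410,213), bar end (270–303, 212), lip rear edge (348–388, 159), slide and fingers at (245,320) and (405,320).

```bash
python3 - <<'E'
from h import *
m=np.load("w1.npy",allow_pickle=True).item()
im=cv2.imread("pics/w1.png");cv2.imwrite("pics/w1c.png",cv2.resize(im[0:225,250:430],None,fx=3,fy=2.6,interpolation=2))
P={k:ray("wrist",*v,m) for k,v in dict(corner=(410,214,45),back_top=(424,1,45),lipL=(348,159,55.5),lipR=(388,159,55.5),barL=(270,212,57),barR=(303,212,57),guideL=(342,207,50),guideR=(391,207,51)).items()}
d=P["back_top"]-P["corner"];psi=np.arctan2(-d[0],d[1])
X=np.array([np.cos(psi),np.sin(psi)]);Y=np.array([-X[1],X[0]])
O=P["corner"][:2]-60*X+100*Y;print(psi,O)
for k,v in P.items():print(k,v.round(1),((v[:2]-O)@X).round(1),((v[:2]-O)@Y).round(1))
R=cv2.Rodrigues(sense()["tcp_rot"]*0)[0]
E
```

```text
-0.29191185612268944 [524.20895039  75.63461445]
corner [552.9 -37.4  45. ] 60.0 -100.0
back_top [598.3 113.8  45. ] 60.0 57.9
lipL [514.8  23.4  55.5] 6.0 -52.7
lipR [544.8  14.2  55.5] 37.4 -52.9
barL [442.1   1.4  57. ] -57.2 -94.7
barR [467.9  -6.5  57. ] -30.3 -94.8
guideL [499.4 -13.4  50. ] 1.8 -92.4
guideR [538.2 -25.1  51. ] 42.4 -92.4
```

View pics/w1c.png

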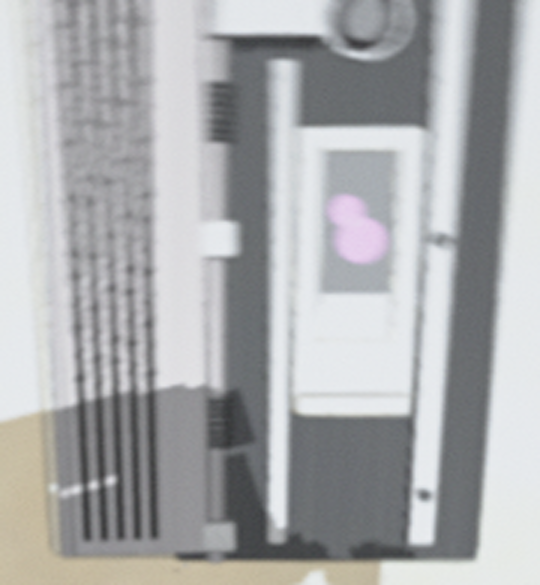

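The crop confirms the carrier is straight between the guides, with the lip rear at about y=-53 and a clear lane behind it. I'll check the fingertip geometry in this view and work out the move.

```bash
python3 - <<'E'
from h import *
from scipy.spatial.transform import Rotation as Ro
m=np.load("w1.npy",allow_pickle=True).item();s=sense()
R=Ro.from_euler("xyz",s["tcp_rot"]).as_matrix();p=s["eef_pos"]
for z in(163,168,173):
  for x in(11,-11):print(z,x,[np.round(proj(m,p+R@[x,y,z])) .tolist() for y in(-40.5,-26.2,26.2,40.5)])
psi=-.292;O=np.array([523.5,76]);X=np.array([np.cos(psi),np.sin(psi)]);Y=np.array([-X[1],X[0]])
T=O-13.5*X-72*Y;d=R.T@(np.r_[T,250]-p);print(T,d)
E
```

```text
163 11 [[228.0, 283.0], [263.0, 283.0], [390.0, 284.0], [425.0, 284.0]]
163 -11 [[231.0, 330.0], [265.0, 330.0], [387.0, 331.0], [420.0, 331.0]]
168 11 [[231.0, 278.0], [265.0, 278.0], [388.0, 279.0], [421.0, 279.0]]
168 -11 [[234.0, 323.0], [267.0, 324.0], [385.0, 324.0], [417.0, 325.0]]
173 11 [[234.0, 273.0], [266.0, 273.0], [386.0, 274.0], [418.0, 274.0]]
173 -11 [[237.0, 317.0], [268.0, 318.0], [383.0, 319.0], [414.0, 319.0]]
[489.8449482   10.93397593] [ 28.8662645   -3.53549094 116.14829584]
```

Emit:
step_arm --commands '[[[15, -2, 20], -0.007, 0.62], [[14, -2, 30], 0, 0.62], [[0, 0, 30], 0, 0.62], [[0, 0, 25], 0, 0.62], [[0, 0, 15], 0, 0.62], [[0, 0, 0], 0, 0.62], [[0, 0, 0], 0, 0.62]]'

```text
clock: 3.4
eef_pos: [490.0, 12.0, 243.5]
tcp_rot: [-3.139, 0.003, 1.286]
contact_force: [0.1, 0.2, -0.5]
opening: 0.613
```

```bash
python3 - <<'E'
from h import *
from scipy.spatial.transform import Rotation as Ro
m=camera_model("wrist");im=grab_frame("wrist");s=sense();cv2.imwrite("pics/w2.png",im)
R=Ro.from_euler("xyz",s["tcp_rot"]).as_matrix();p=s["eef_pos"]
psi=-.292;O=np.array([523.5,76]);X=np.array([np.cos(psi),np.sin(psi)]);Y=np.array([-X[1],X[0]])
print(p,s["tcp_rot"],s["contact_force"],s["opening"],(p[:2]-O)@X,(p[:2]-O)@Y)
np.save("w2.npy",m,allow_pickle=True)
E
```

```text
[490.03327077  11.99104244 243.62877341] [-3.13888200e+00  2.70847450e-03  1.28596058e+00] [ 0.80827331 -0.0601038  -0.97188102] 0.6209764490234659 -13.62394488698525 -70.93346698406452
```

View pics/w2.png

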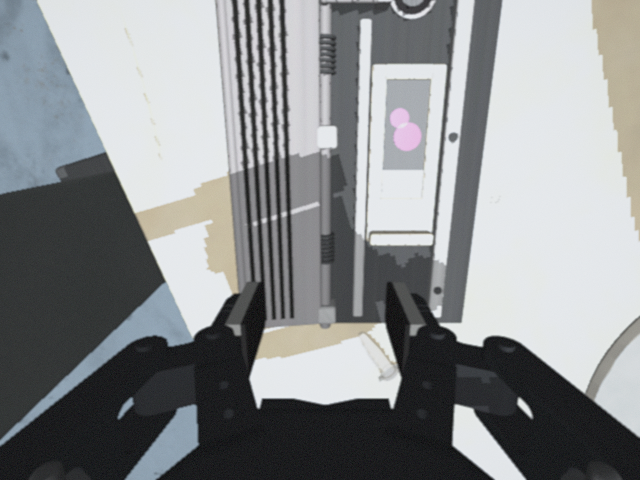

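The lip strip is at u 370–433, v 233–245, the stage rear edge at v≈322 with its corner at (462,322), and the shaft at u≈326.

```bash
python3 - <<'E'
from h import *
from scipy.spatial.transform import Rotation as Ro
m=np.load("w2.npy",allow_pickle=True).item();s=sense()
R=Ro.from_euler("xyz",s["tcp_rot"]).as_matrix();p=s["eef_pos"]
for k,v in dict(corner=(462,322,45),lipL=(370,245,55.5),lipR=(433,245,55.5),lipFront=(433,233,55.5),barL=(245,325,57),shaft=(326,170,49),guideL=(363,315,50),guideR=(439,315,51),guideR2=(458,60,51)).items():
    q=ray("wrist",*v,m); print(k,(R.T@(q-p))[:2].round(1))
E
```

```text
corner [-28.3  73.6]
lipL [19.2 20.8]
lipR [19.2 50.5]
lipFront [25.2 50. ]
barL [-23.  -40.8]
shaft [53.6 -0.1]
guideL [-21.2  19.3]
guideR [-20.6  58.5]
guideR2 [99.4 55.1]
```

Emit:
step_arm --commands '[[[0, 1.5, 8], 0.007, 0.62], [[0, 0, 6], 0, 0.62], [[0, 0, 3], 0, 0.62], [[0, 0, 0], 0, 0.62]]'

```text
clock: 3.95
eef_pos: [492.2, 11.4, 227.0]
tcp_rot: [-3.141, 0.002, 1.279]
contact_force: [-0.6, -0.2, 2.5]
opening: 0.617
```

Emit:
step_arm --commands '[[[0, 0, 2], 0, 0.62], [[0, 0, 2], 0, 0.62]]'

```text
clock: 4.2
eef_pos: [491.7, 11.6, 223.0]
tcp_rot: [-3.14, 0.002, 1.278]
contact_force: [-2.0, 1.4, 4.4]
opening: 0.621
```

Emit:
step_arm --commands '[[[0, 0, 2], 0, 0.62], [[0, 0, 1], 0, 0.62]]'

```text
clock: 4.45
eef_pos: [491.5, 11.6, 219.8]
tcp_rot: [-3.14, 0.002, 1.278]
contact_force: [-2.6, 1.9, 5.6]
opening: 0.618
```

Emit:
step_arm --commands '[[[0, 0, 1], 0, 0.62], [[0, 0, 0], 0, 0.62]]'

```text
clock: 4.7
eef_pos: [491.5, 11.7, 218.8]
tcp_rot: [-3.14, 0.002, 1.279]
contact_force: [-2.9, 1.4, 5.4]
opening: 0.623
```

```bash
python3 - <<'E'
from h import *
m=camera_model("wrist");im=grab_frame("wrist");cv2.imwrite("pics/w3.png",im);np.save("w3.npy",m,allow_pickle=True);s=sense();print(s["eef_pos"],s["contact_force"],s["wrist_torque"])
E
```

```text
[491.49304063  11.66149941 218.84591251] [-1.56565285  0.9779511   4.54318069] [0.21482392 0.53768117 0.01569082]
```

View pics/w3.png

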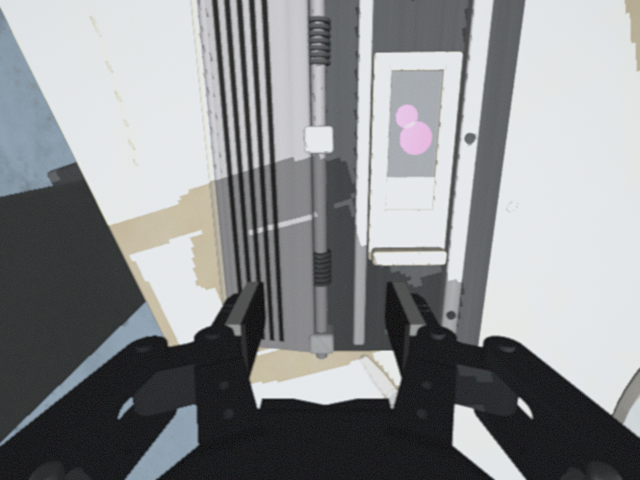

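The bar is down, the lip (370–447, 252–265) is just ahead of the right fingertip, and nothing is in the way. I'll push gently.

Emit:
step_arm --commands '[[[3, 0, 0], 0, 0.62], [[3, 0, 0], 0, 0.62], [[3, 0, 0], 0, 0.62], [[3, 0, 0], 0, 0.62], [[3, 0, 0], 0, 0.62], [[3, 0, 0], 0, 0.62]]'

```text
clock: 5.5
eef_pos: [496.7, 26.9, 219.0]
tcp_rot: [-3.141, 0.007, 1.283]
contact_force: [-2.0, -3.5, 5.9]
opening: 0.62
```

```bash
cat > st.py <<'E'
from h import *
s=sense();p=s["eef_pos"]
psi=-.292;O=np.array([523.5,76]);X=np.array([np.cos(psi),np.sin(psi)]);Y=np.array([-X[1],X[0]])
print(s["clock"],p.round(1),"x,y",((p[:2]-O)@X).round(2),((p[:2]-O)@Y).round(2),"yaw",s["tcp_rot"],"F x,y,z",(s["contact_force"][:2]@X).round(1),(s["contact_force"][:2]@Y).round(1),s["contact_force"][2].round(1),s["wrist_torque"].round(2),s["opening"])
E
python3 st.py
```

```text
5.5 [496.7  26.9 219. ] x,y -11.56 -54.71 yaw [-3.14065682  0.00706752  1.28254516] F x,y,z -0.9 -3.9 5.9 [-0.58  0.54  0.07] 0.6199252205414602
```

Emit:
step_arm --commands '[[[3, 0, 0], 0.001, 0.62], [[3, 0, 0], 0.001, 0.62], [[3, 0, 0], 0.001, 0.62], [[3, 0, 0], 0, 0.62], [[3, 0, 0.1], 0, 0.62], [[3, 0, 0], 0, 0.62], [[3, 0, 0], 0, 0.62], [[3, 0, 0], 0, 0.62]]'

```text
clock: 6.5
eef_pos: [503.3, 47.0, 219.0]
tcp_rot: [-3.141, 0.015, 1.285]
contact_force: [-2.2, -4.8, 5.2]
opening: 0.618
```

```bash
python3 st.py; python3 - <<'E'
from h import *
m=camera_model("wrist");im=grab_frame("wrist");cv2.imwrite("pics/w4.png",im)
E
```

```text
6.5 [503.3  47.  219. ] x,y -10.99 -33.56 yaw [-3.14125073  0.01480685  1.28507642] F x,y,z -0.7 -5.2 5.2 [-0.67  0.57  0.07] 0.6175454033330939
```

View pics/w4.png

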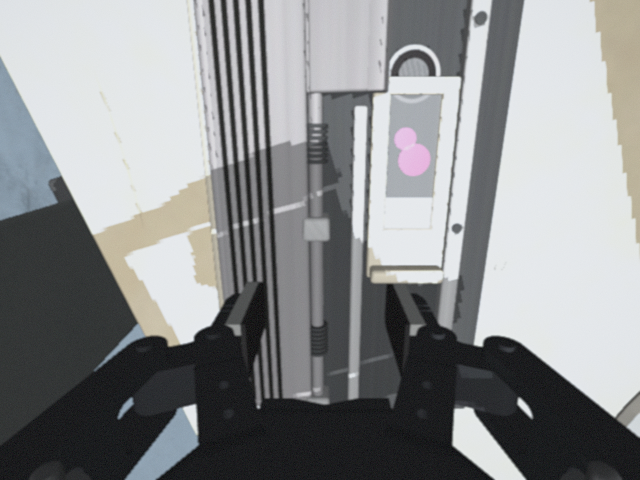

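The carrier is sliding with the finger and its front edge (v≈78) has reached the jaw block (308–388, up to v≈92). I'll press slightly lower for margin and go on in short checked moves.

Emit:
step_arm --commands '[[[0, 0, 0.7], 0, 0.62], [[4, 0, 0], 0, 0.62], [[4, 0, 0], 0, 0.62], [[4, 0, 0], 0, 0.62]]'

```text
clock: 7.05
eef_pos: [506.5, 57.4, 218.3]
tcp_rot: [-3.141, 0.018, 1.287]
contact_force: [-2.8, -4.2, 6.1]
opening: 0.617
```

```bash
python3 st.py
```

```text
7.05 [506.5  57.4 218.3] x,y -10.93 -22.76 yaw [-3.1409237   0.01831748  1.28725825] F x,y,z -1.5 -4.8 6.1 [-0.71  0.64  0.1 ] 0.6170381703809226
```

Emit:
step_arm --commands '[[[4, 0, 0], 0.002, 0.62], [[4, 0, 0], 0.002, 0.62], [[4, 0, 0], 0.002, 0.62], [[4, 0, 0], 0.002, 0.62]]'

```text
clock: 7.55
eef_pos: [510.6, 71.1, 218.2]
tcp_rot: [-3.14, 0.023, 1.282]
contact_force: [-2.7, -4.4, 7.0]
opening: 0.618
```

```bash
python3 st.py
```

```text
7.55 [510.6  71.1 218.2] x,y -10.94 -8.42 yaw [-3.14047606  0.02304541  1.28184258] F x,y,z -1.3 -5.0 7.0 [-0.7   0.65  0.09] 0.6182619837750454
```

Emit:
step_arm --commands '[[[3, 0, 0], 0.001, 0.62], [[2, 0, 0], 0.001, 0.62]]'

```text
clock: 7.8
eef_pos: [511.8, 75.1, 218.2]
tcp_rot: [-3.14, 0.025, 1.281]
contact_force: [-3.6, -5.0, 6.0]
opening: 0.621
```

```bash
python3 st.py
```

```text
7.8 [511.8  75.1 218.2] x,y -10.91 -4.2 yaw [-3.14026059  0.02537225  1.28129038] F x,y,z -2.0 -5.8 6.0 [-0.68  0.59  0.14] 0.6212072887818212
```

Emit:
step_arm --commands '[[[2, 0, 0], 0, 0.62], [[2, 0, 0], 0, 0.62]]'

```text
clock: 8.05
eef_pos: [512.8, 78.1, 218.2]
tcp_rot: [-3.14, 0.028, 1.283]
contact_force: [-2.6, -4.3, 6.5]
opening: 0.619
```

Emit:
step_arm --commands '[[[2, 0, 0], 0, 0.62]]'

```text
clock: 8.18
eef_pos: [513.1, 79.2, 218.1]
tcp_rot: [-3.139, 0.03, 1.284]
contact_force: [-3.6, -12.6, 8.1]
opening: 0.618
```

```bash
python3 st.py;python3 - <<'E'
from h import *
m=camera_model("wrist");im=grab_frame("wrist");cv2.imwrite("pics/w5.png",im);np.save("w5.npy",m,allow_pickle=True)
E
```

```text
8.175 [513.1  79.2 218.1] x,y -10.91 0.07 yaw [-3.13942568  0.02979021  1.28371926] F x,y,z 0.2 -13.1 8.1 [-1.97  0.65 -0.16] 0.618018410592861
```

View pics/w5.png

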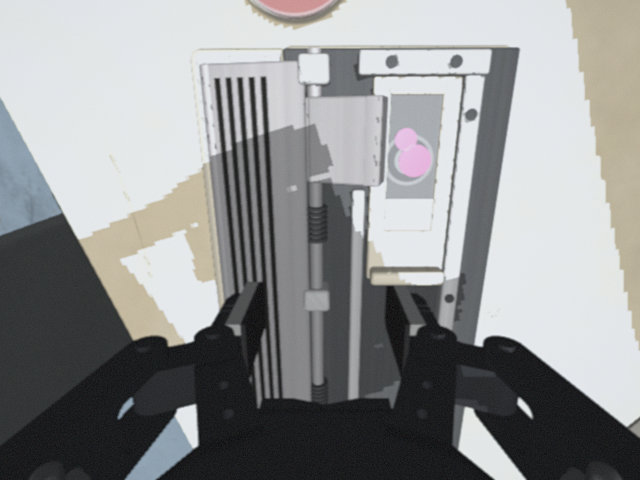

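Push force rose from 5 to 13 N, and the picture shows the carrier front (v≈76) against the stop bar (v 50–76) with the jaw block beside the slide. I'll back off the lip with the bar still held down, then raise.

Emit:
step_arm --commands '[[[-1.5, 0, 0], 0, 0.62], [[-2, 0, 0], 0, 0.62], [[-1, 0, 0], 0, 0.62]]'

```text
clock: 8.6
eef_pos: [512.8, 75.6, 219.1]
tcp_rot: [3.141, 0.027, 1.282]
contact_force: [-2.0, 4.0, 6.9]
opening: 0.622
```

```bash
python3 st.py;python3 - <<'E'
from h import *
m=camera_model("wrist");im=grab_frame("wrist");cv2.imwrite("pics/w6.png",im);np.save("w6.npy",m,allow_pickle=True)
cv2.imwrite("pics/w6c.png",cv2.resize(im[40:320,350:500],None,fx=2.1,fy=2.1,interpolation=2))
E
```

```text
8.6 [512.8  75.6 219.1] x,y -10.11 -3.43 yaw [3.14145217 0.02684468 1.28180182] F x,y,z -3.1 3.3 6.9 [ 0.76  0.54 -0.08] 0.6222661804377903
```

View pics/w6c.png

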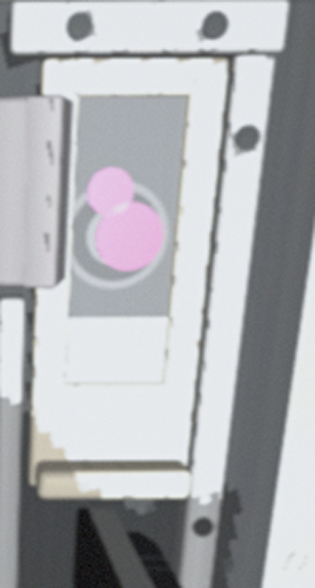

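The carrier front meets the stop, and the finger (crop v≥505) is now clear of the lip (bottom edge v≈497). A quick numeric check comes before release.

```bash
python3 - <<'E'
from h import *
m=np.load("w6.npy",allow_pickle=True).item()
psi=-.292;O=np.array([523.5,76]);X=np.array([np.cos(psi),np.sin(psi)]);Y=np.array([-X[1],X[0]])
f=lambda u,v,z:[((ray("w",350+u/2.1,40+v/2.1,z,m)[:2]-O)@a).round(1) for a in(X,Y)]
print("stop top edge",f(150,51,54),"carrier front",f(150,58,49),"R",f(225,60,49),"lip rear",f(110,497,55.5),"lip rear L/R",f(38,497,55.5),f(190,497,55.5))
E
```

```text
stop top edge [np.float64(22.2), np.float64(85.4)] carrier front [np.float64(23.6), np.float64(85.0)] R [np.float64(36.4), np.float64(84.7)] lip rear [np.float64(21.1), np.float64(6.1)] lip rear L/R [np.float64(7.1), np.float64(6.1)] [np.float64(36.8), np.float64(6.2)]
```

Emit:
step_arm --commands '[[[0, 0, -1.5], 0, 0.62], [[0, 0, -1.5], 0, 0.62], [[0, 0, -1.5], 0, 0.62], [[0, 0, -1.5], 0, 0.62], [[0, 0, -2], 0, 0.62], [[0, 0, -2], 0, 0.62], [[0, 0, -3], 0, 0.62]]'

```text
clock: 9.52
eef_pos: [513.6, 75.9, 232.4]
tcp_rot: [3.14, 0.026, 1.282]
contact_force: [0.3, 0.5, -0.1]
opening: 0.619
```

```bash
python3 st.py
```

```text
9.525 [513.6  75.9 232.4] x,y -9.46 -2.92 yaw [3.1396669  0.02628076 1.28210765] F x,y,z 0.2 0.6 -0.1 [ 0.01 -0.03  0.  ] 0.6193647574950324
```

The carrier front is within 0.4 mm of the stop, and the arm now carries no load. I'll retreat and look.

Emit:
step_arm --commands '[[[0, 0, -15], 0, 0.62], [[0, 0, -25], 0, 0.62], [[-5, 0, -25], 0, 0.62], [[-10, 0, -25], 0, 0.62], [[0, 0, 0], 0, 0.62], [[0, 0, 0], 0, 0.62]]'

```text
clock: 10.28
eef_pos: [509.8, 63.9, 329.7]
tcp_rot: [3.137, 0.025, 1.282]
contact_force: [-0.2, -0.1, -0.2]
opening: 0.616
```

```bash
python3 - <<'E'
from h import *
m=camera_model("wrist");im=grab_frame("wrist");np.save("w7.npy",m,allow_pickle=True)
sd=grab_frame("side");c=np.zeros((480,800,3),np.uint8)
c[:,:400]=cv2.resize(im[60:300,220:420],None,fx=2,fy=2,interpolation=2);c[:,402:]=cv2.resize(sd[130:370,215:414],None,fx=2,fy=2,interpolation=2)
cv2.imwrite("pics/f.png",c)
E
```

```text
(no output)
```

View pics/f.png

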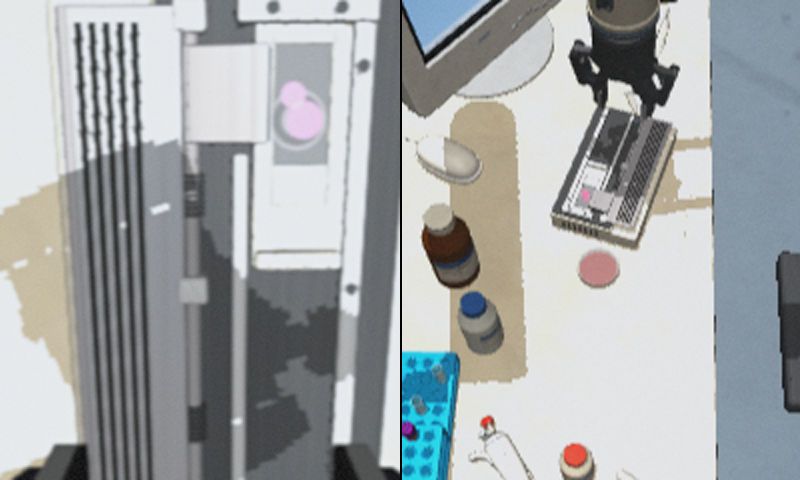

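The carrier is against the stop (left, front at v≈22). The jaw block (185–270, 42–143) lies over its near edge, the dish and other items are unmoved, and the gripper is clear.

```bash
python3 -c "
from rig import *
print(sign_off())"
```

```text
the job is handed in; nothing more can be done
None
```

The carrier is loaded and clamped, and I handed the job in at about 10 s on the robot's clock.

- **Sequence:** One fingertip pressed the thumb bar down about 8 mm with 5–7 N and held it there. The other fingertip pushed the carrier by its lip until the push force rose from about 5 N to 13 N at the end stop. I backed off the lip with the bar still down, and only then raised the gripper so the jaw closed.
- **Checks before release:** The wrist camera put the carrier's front edge within about 0.4 mm of the stop. Its absolute y read about 2–3 mm short of nominal, and the stop itself read short by the same amount, so I put this down to calibration.
- **Checks after release:** Contact force was near zero. The last picture showed the jaw over the carrier's near edge and the carrier against the stop. The dish and bottles visible in it were where they started. The forceps and marker were outside that crop, and the arm never went near them.
- **Disagreement:** The tool tilted by up to 0.03 rad during the push, from the drag of sliding along the bar. It had no visible effect.

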